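# Show the washed mincer disc to the webcam

## Task

Lift the grey caddy of washed mincer parts by its handle, carry it level to the white cutting board, set it down in the middle of the board and let go. Then pick out the disc with the many fine holes and hold it up to the webcam: centred in front of the lens, 12 cm away from it, with the disc's lower flat face squarely towards the lens, and finish while still holding it there, motionless. The other parts stay in the caddy, and the little white bowl near the webcam stays where it is.

Things in the scene. Friction and masses are not known exactly. Their poses are not given: they have to be found in the camera images.
- caddy: open grey caddy, 220 (x) x 190 (y) mm, walls 30 mm high and 4 thick, floor 4 mm. A 30 mm wall along y halves it: compartments centred at x = +-54 mm. Above that wall a handle bar along y, 16 mm thick, 48 to 70 mm above the underside, free below and for 100 mm between its posts. Origin: centre of the underside, z up. 0.7 kg loaded; starts on the counter at the robot's right
- board: white cutting board, 360 (x) x 280 (y) x 12 mm thick, fixed, flat on the counter. Origin: centre of its underside, z up
- fine_disc: steel mincer disc, 54 mm diameter, 10 mm thick, with 42 holes of 4 mm and an 8 mm one in the middle. Origin: centre of the disc, mid-thickness; z is its axis, up at the start. Lies flat on the floor of either compartment, beside it 25 mm or more free along the caddy's y; 0.13 kg
- coarse_disc: steel mincer disc of the same 54 mm diameter and 10 mm thickness, but with only six large 13 mm holes around the middle hole. Lies flat in the other compartment. Origin: centre of the disc. Stays in the caddy
- ring_nut: plain steel ring, 60 mm outside, 46 mm inside, 18 mm high, lying flat in one compartment. Origin: centre of the underside. Stays in the caddy
- cross_knife: steel four-armed cross knife, 44 mm across, arms 6 mm and hub 12 mm high, lying flat in one compartment. Origin: centre of the underside. Stays in the caddy
- lens: black round head of the webcam, 56 mm diameter, 45 mm long, with a white ring of 42 mm around the lens, fixed on a low foot (90 x 80 mm) on the robot's left. It looks up, its axis leaning 20 degrees from vertical, towards the board or the robot. Origin: centre of the front face of the lens, 95 mm above the counter; z points out of the lens along the line of sight
- ramekin: small white bowl, 72 mm wide, 40 mm high, loose near the webcam; leave alone. Origin: centre of the underside
Things that resemble listed ones, but are neither listed nor needed, are in the scene too. What is shaped like the coarse_disc but blue, brown or yellow is not meant.

How it is judged:
By the outcome, as a careful person would: the job done as asked, in the order asked, and still so for the second after the job is handed in, while the arm keeps its last pose, push and grip.
It also fails if it takes over 61 s, if anything falls off the work surface, if the arm or the gripper's body presses on something with over 40 N, if the wrist force passes 120 N, or if a joint passes its speed limit or range.

## Robot

A 6-joint arm with a two-finger parallel gripper is mounted at the origin on the work surface. World frame = base frame: x ahead of the robot, y to its left, z up, the work surface at z = 0. Lengths are in m, angles in rad, forces in N, time in s.
With the tool pointing down it reaches from about 0.3 to 0.875 m from the base axis. Payload 6.4 kg.
Tool frame: the origin (TCP) lies midway between the tips of the shut fingers; the grasp point (between the pads) lies 19 mm behind it; z points along the fingers, y is the line along which they close (so a half turn about z gives the same grasp; the last joint's range is limited). The gripper opens to 85 mm and grips with 20 to 120 N. Pads are 22 mm wide; open, the fingers measure 114 mm over their backs; the gripper's body (76 mm by 85 mm) begins 54 mm behind the grasp point. The pads swing forward as they close: fully open they stand 13 mm farther back than shut.
Start: joints at [0.948, 0.181, 1.607, -0, 1.354, -0.206], TCP at [0.233, 0.526, 0.21] pointing down, gripper open.
Joint ranges: [-2.99, 2.99], [-0.89, 2.07], [0.3, 2.58], [-1.14, 4.28], [0, 2.63], [-3.12, 3.12]. Speed limits (rad/s): [2.57, 2.57, 3.01, 3.14, 3.14, 3.14].

## Interface

Orientations are given as a unit quaternion [w, x, y, z].
In Python, from bench import * gives the robot as it stands.
- The arm moves only by the tool play_rows, never from a script. Its argument "plan" is a list of rows, each a list of 3 entries, a list of its own where there are three numbers: the finger opening in mm, from 0 to 85.4, then the shift along the tool's x, y, z normalised to -1 to 1, where 1 is 40 cm, then the turn about the tool's z normalised to -1 to 1, where 1 is pi rad. A call has 1 to 10 rows; each row is the pose to reach, as a shift and turn from the pose commanded when the call began, along the tool's axes at that moment, turning the shorter way round; what a row does not reach only later rows make up. A row lasts 1/10 s, in which the tool goes at most 50 mm and 8.59 degrees, less where a joint would pass 70% of its speed; a pose out of reach is approached as far as the arm can. A call with a number of a shift or a turn outside -1 to 1 is refused whole. A call with a gripper value outside its range is refused whole. The fingers move at their own pace and stop on an object; the grip force is fixed at half the most. Time passes only in rows, so rows that repeat a pose let the fingers close. It gives the time, the measured TCP pose, the force, the opening and the grip force at its end, in the units of the state.
- get_obs(): the state, without advancing time (a new reading comes with each control period).
- camera(name): name is "scene" or "top" or "wrist"; returns a dict with "image" (480x640x3 uint8, red, green, blue), "range_z" (480x640 float32, m along the optical axis (not along the pixel's ray), 0 where there is no reading), "intrinsics" (3x3 intrinsics, pixels), "rvec" (rotation vector, rad) and "tvec" (3), from world to camera coordinates, as OpenCV has them; the wrist camera has in their place "T_tool_cam" (4x4, takes a point from camera to tool coordinates, whose origin is the TCP and whose axes are the flange's). Camera axes: x right, y down, z forward; pixel columns grow to the right and rows downward; lengths in m; the calibration is good to about 2 mm. A picture is of the moment at which its call begins: read the wrist's pose just before it.
- hand_in(): hands the job in; it is judged then, once.
Trained networks look in a picture, given as the dict that the camera call returned (one of the last four; its "shot" number tells which), for a name from the list of things; names that differ only in an ending like _2 or _b are one class to them, and where a whole thing is asked for, a point or a joint stands for the part that bears it (a point fixed in the world has none). Each returns a list of dicts, best first, with "conf" (0 to 1); they miss things now and then, are a little off and sometimes report something else, mostly with a low value. They report only what shows in the picture. A call takes as long as a camera call. They do not tell look-alikes from the thing itself.
- search_frame(picture, label): "rect" ([centre column, centre row, width, height] in pixels, round what is visible of it).
- masks_of(picture, label): "mask" (480x640 bool, what is visible of it) and "rect" ([centre column, centre row, width, height] in pixels, round what is visible of it).
The state is a dict: "time_s": time; "q": joint angles; "dq": joint speeds; "joint_efforts": joint torques, N m; "eef_pos": TCP position; "eef_rot": TCP orientation; "wrist_force": force on the tool from outside, world axes, zero at the start; "torque": the same for the moment, N m; "opening": opening from 0.0 (shut) to 1.0 (fully open); "grasp_force": force on a finger pad.
Only numpy, scipy, OpenCV 4.12 (cv2) and the standard library are available. Lean on these libraries where they do the work, as an engineer would, in place of code of your own. Each camera call takes 0.05 s, during which the arm holds its last target. There are 200 camera calls.

## Working session

There is one attempt and no reset: what is moved stays moved. The work goes in short steps, Python scripts to look and compute and a tool call to move; the robot and the scene stay as the last step left them, time stands still between calls to the robot, and variables do not carry over. Pictures are saved under pics/ and viewed, at most 10 in all, crops included, and the job is handed in when it is done.

Besides the shell and the picture viewer there is one more tool, called after "Call:" by a JSON object that holds its "api" and its "payload". play_rows: Moves the arm, as the interface text tells. Its arguments: {"type":"object","properties":{"plan":{"type":"array","items":{"type":"array"}}},"required":["plan"]}

```bash
mkdir -p pics; ls; python3 - <<'E'
from bench import *
import cv2,numpy as np
o=get_obs();print(o)
for n in("scene","top"):
    p=camera(n);cv2.imwrite(f"pics/{n}1.png",p["image"][:,:,::-1])
    print(n,p["intrinsics"].tolist(),p["rvec"],p["tvec"])
    for l in("caddy","board","fine_disc","coarse_disc","ring_nut","cross_knife","lens","ramekin"):
        print(l,[(np.round(d["rect"]).tolist(),round(d["conf"],2)) for d in search_frame(p,l)])
E
```

```text
pics
{'time_s': 0.0, 'q': array([ 9.47696435e-01,  1.81520001e-01,  1.60799850e+00, -1.93875827e-05,
        1.35380163e+00, -2.06296096e-01]), 'dq': array([-0.00047253,  0.00076702,  0.00056383,  0.00048892, -0.00053022,
        0.00014808]), 'joint_efforts': array([ 2.14676824e-03, -4.44848049e+01, -3.51350176e+01,  1.41867285e-04,
        8.70140648e-03, -3.17823412e-05]), 'eef_pos': array([0.23242269, 0.52529356, 0.20900061]), 'eef_rot': array([-3.39349141e-04,  2.06894514e-01,  9.78362874e-01, -7.94338901e-04]), 'wrist_force': array([ 0.2490879 , -0.6044411 ,  0.18605511]), 'torque': array([-0.00540819, -0.04082896, -0.00155986]), 'grasp_force': 0.0, 'opening': 0.9991400435248275}
scene [[463.5189880148626, 0.0, 322.51870020843796], [0.0, 463.5189880148626, 240.55749593288527], [0.0, 0.0, 1.0]] [ 1.92779277  1.49986505 -0.63118174] [-0.02761549 -0.29246903  1.49602981]
caddy [([213.0, 283.0, 117.0, 101.0], 0.87)]
board [([388.0, 284.0, 149.0, 126.0], 0.79)]
fine_disc [([185.0, 270.0, 22.0, 14.0], 0.57)]
coarse_disc [([236.0, 291.0, 22.0, 18.0], 0.96), ([264.0, 351.0, 25.0, 24.0]
[... 334 characters left out ...]

top [[572.6787483368661, 0.0, 313.73874155620075], [0.0, 572.6787483368661, 237.47260179020233], [0.0, 0.0, 1.0]] [ 2.15833776 -2.21271723  0.11657034] [-0.1051085   0.50267275  1.21719319]
caddy [([429.0, 240.0, 114.0, 125.0], 0.71)]
board [([246.0, 209.0, 142.0, 172.0], 0.95), ([96.0, 202.0, 29.0, 31.0], 0.23)]
fine_disc [([450.0, 257.0, 27.0, 26.0], 0.71)]
coarse_disc [([380.0, 147.0, 23.0, 27.0], 0.92), ([386.0, 333.0, 20.0, 26.0], 0.85), ([430.0, 331.0, 24.0, 21.0], 0.71), ([513.0, 283.0, 23.0, 26.0], 0.62)]
ring_nut [([411.0, 272.0, 31.0, 27.0], 0.75)]
cross_knife [([441.0, 205.0, 20.0, 22.0], 0.64)]
lens [([95.0, 203.0, 30.0, 33.0], 0.85)]
ramekin [([105.0, 285.0, 36.0, 31.0], 0.67)]
```

View pics/scene1.png

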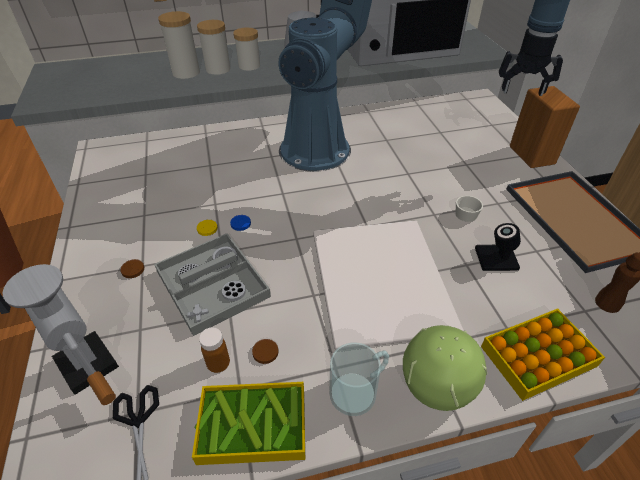

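View pics/top1.png

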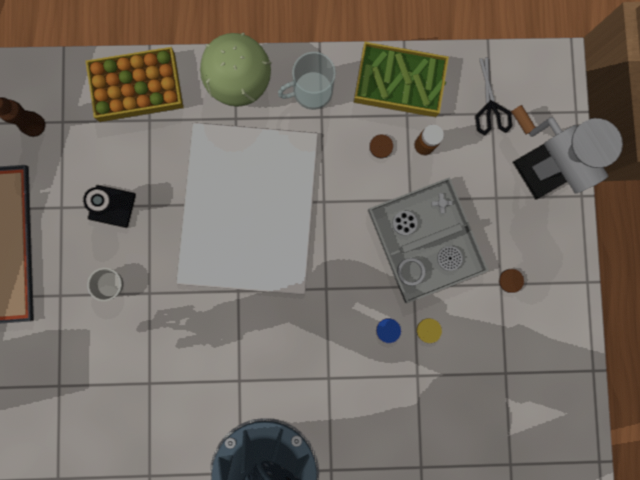

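The scene and top pictures both show the caddy (213,283 / 428,240) with the fine disc (185,270 / 450,257), coarse disc (236,291 / 405,222), ring (411,272 top) and knife (441,205 top). The board is at 246,209 (top), the webcam at 95,203 and the bowl at 105,285. Lookalikes outside the caddy are brown (380,147 and 513,283), blue (386,333) and yellow (430,331). I choose the disc at (450,257) top, the only one with many fine holes; a close crop later will check it.

```bash
cat > h.py <<'E'
from bench import *
import cv2,numpy as np
from scipy.spatial.transform import Rotation as R
np.set_printoptions(precision=4,suppress=True)
def tool():
    o=get_obs();q=o["eef_rot"];T=np.eye(4);T[:3,:3]=R.from_quat([q[1],q[2],q[3],q[0]]).as_matrix();T[:3,3]=o["eef_pos"];return T
def shot(n):
    "picture with p['T'] camera->world and p['P'] world point per pixel (nan if none)"
    Tt=tool() if n=="wrist" else None
    p=camera(n)
    if n=="wrist": T=Tt@p["T_tool_cam"]
    else:
        Rm=cv2.Rodrigues(np.array(p["rvec"]))[0];T=np.eye(4);T[:3,:3]=Rm.T;T[:3,3]=-Rm.T@np.array(p["tvec"]).ravel()
    K=p["intrinsics"];z=p["range_z"].astype(float).copy();z[z==0]=np.nan
    v,u=np.mgrid[:480,:640];c=np.stack([(u-K[0,2])/K[0,0]*z,(v-K[1,2])/K[1,1]*z,z],-1)
    return p,T,c@T[:3,:3].T+T[:3,3]
def proj(p,T,X):
    c=(np.atleast_2d(X)-T[:3,3])@T[:3,:3];K=p["intrinsics"];return c[:,:2]/c[:,2:]*[K[0,0],K[1,1]]+[K[0,2],K[1,2]]
def at(p,T,uv,z):
    "world point on pixel ray at height z"
    K=p["intrinsics"];d=T[:3,:3]@[(uv[0]-K[0,2])/K[0,0],(uv[1]-K[1,2])/K[1,1],1];return T[:3,3]+d*(z-T[2,3])/d[2]
def best(p,l):
    m=masks_of(p,l);return m[0]["mask"]&np.isfinite(p["range_z"])&(p["range_z"]>0)
E
python3 - <<'E'
from h import *
for n in("top","scene"):
    p,T,P=shot(n);print(n,"cam at",T[:3,3])
    for l in("caddy","board","fine_disc","lens","ramekin"):
        ms=masks_of(p,l)
        if not ms: print(l,"none");continue
        m=ms[0]["mask"]&np.isfinite(P[...,2]);X=P[m]
        print(l,ms[0]["conf"],m.sum(),"med",np.median(X,0),"z%",np.percentile(X[:,2],[2,25,50,75,98]))
        if l in("caddy","board"):
            lo=(0.022,0.04) if l=="caddy" else (0.006,0.02)
            Y=X[(X[:,2]>lo[0])&(X[:,2]<lo[1])]
            r=cv2.minAreaRect((Y[:,:2]*1000).astype(np.float32));print("  rect",r)
            if l=="caddy":
                H=X[X[:,2]>.055];print("  bar",len(H),H.mean(0),np.percentile(H[:,2],[50,90]),cv2.minAreaRect((H[:,:2]*1000).astype(np.float32)))
        if l=="lens":
            Y=X[X[:,2]>.06];c=np.median(Y,0);print("  ",len(Y),Y.mean(0),Y.max(0),Y.min(0))
p,T,P=shot("wrist");cv2.imwrite("pics/w1.png",p["image"][:,:,::-1]);print(p["T_tool_cam"],p["intrinsics"])
for l in("lens","ramekin"):print(l,[(d["rect"],d["conf"]) for d in search_frame(p,l)])
E
```

```text
top cam at [ 0.3918 -0.0926  1.2582]
caddy 0.65 7554 med [ 0.4903 -0.3671  0.0045] z% [-0.0013  0.0024  0.0045  0.0083  0.0701]
  rect ((489.6072998046875, -364.0014343261719), (220.49285888671875, 191.33212280273438), 19.898738861083984)
  bar 490 [ 0.4891 -0.362   0.0688] [0.0689 0.0724] ((489.6944885253906, -363.72589111328125), (15.970396995544434, 134.38429260253906), 19.901750564575195)
board 0.94 20595 med [0.568  0.0261 0.0112] z% [0.006  0.0096 0.0112 0.0129 0.0163]
  rect ((571.764892578125, 25.683120727539062), (279.9314880371094, 360.1048583984375), 83.91840362548828)
fine_disc 0.74 459 med [ 0.4484 -0.4115  0.0135] z% [0.0077 0.0116 0.0135 0.0151 0.019 ]
lens 0.93 635 med [0.5805 0.325  0.0948] z% [0.0051 0.09   0.0948 0.0984 0.1042]
   619 [0.5801 0.3244 0.0942] [0.6058 0.3504 0.1074] [0.5543 0.2971 0.0611]
ramekin 0.67 960 med [0.4116 0.3363 0.0108] z% [-0.001   0.0042  0.0108  0.0329  0.0421]
scene cam at [ 1.2404 -0.2832  0.84  ]
caddy 0.88 5749 med [ 0.5    -0.3681  0.009 ] z% [0.002  0.0049 0.009  0.0266 0.0709]
  rect ((489.96661376953125, -363.71380615234375), (2
[... 218 characters left out ...]
rd 0.59 13451 med [0.5989 0.0156 0.0127] z% [0.0092 0.0117 0.0127 0.0138 0.0159]
  rect ((570.7460327148438, 25.902008056640625), (279.7273254394531, 364.1931457519531), 83.88262939453125)
fine_disc none
lens 0.97 659 med [0.593  0.3238 0.0904] z% [-0.0005  0.0754  0.0904  0.0974  0.1041]
   590 [0.5909 0.3235 0.089 ] [0.613  0.3595 0.108 ] [0.554  0.2983 0.0602]
ramekin 0.79 544 med [0.4065 0.3312 0.0256] z% [0.0038 0.0144 0.0256 0.0349 0.0419]
[[-0.0002 -0.9503 -0.3114  0.0798]
 [ 1.     -0.0002 -0.0001 -0.0008]
 [ 0.     -0.3114  0.9503 -0.1638]
 [ 0.      0.      0.      1.    ]] [[384.8124   0.     316.8456]
 [  0.     384.8124 238.5433]
 [  0.       0.       1.    ]]
lens []
ramekin []
```

View pics/w1.png

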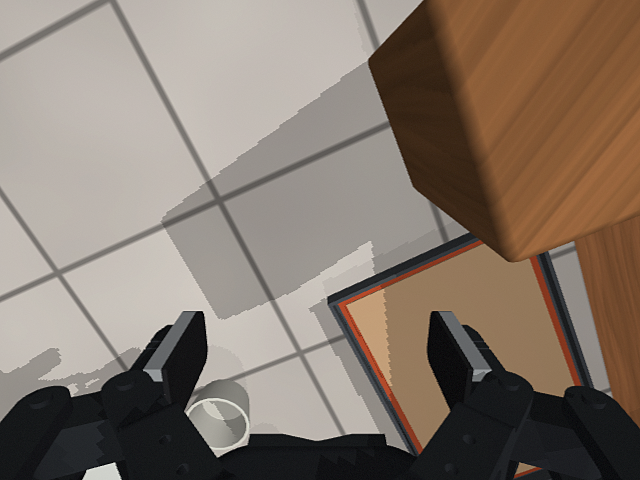

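The wrist view shows only the bowl (218,425) and wooden things; the caddy's and board's measured sizes match the text. Next I look at the lens from above to get its axis.

Call:
{"api": "play_rows", "payload": {"plan": [[85,[-0.965,-0.105,-0.125],0],[85,[-0.965,-0.105,-0.125],0],[85,[-0.965,-0.105,-0.125],0],[85,[-0.965,-0.105,-0.125],0],[85,[-0.965,-0.105,-0.125],0],[85,[-0.965,-0.105,-0.125],0],[85,[-0.965,-0.105,-0.125],0],[85,[-0.965,-0.105,-0.125],0],[85,[-0.965,-0.105,-0.125],0],[85,[-0.965,-0.105,-0.125],0]]}}

```text
time_s: 2.65
eef_pos: [0.5692, 0.3303, 0.2594]
eef_rot: [-0.0, 0.208, 0.978, -0.0]
wrist_force: [-0.0, 0.7, -0.8]
opening: 0.992
grasp_force: 0.0
```

```bash
cat > lens.py <<'E'
from h import *
def plane(Y):
    rng=np.random.default_rng(0);b=None
    for _ in range(500):
        a=Y[rng.choice(len(Y),3,False)];n=np.cross(a[1]-a[0],a[2]-a[0]);l=np.linalg.norm(n)
        if l<1e-5: continue
        i=abs((Y-a[0])@n/l)<.003
        if b is None or i.sum()>b.sum(): b=i
    c=Y[b].mean(0);n=np.linalg.svd(Y[b]-c)[2][2];return c,n*np.sign(n[2]),b.sum()
if __name__=="__main__":
    o=get_obs();print(o["time_s"],tool())
    for n in("wrist","top","scene"):
        p,T,P=shot(n)
        if n=="wrist":cv2.imwrite("pics/w2.png",p["image"][:,:,::-1])
        ms=masks_of(p,"lens");
        if not ms: print("none");continue
        m=ms[0]["mask"]&np.isfinite(P[...,2]);X=P[m];X=X[X[:,2]>.07]
        c,nn,k=plane(X);print(n,ms[0]["rect"],ms[0]["conf"],len(X),k,c,nn,"tilt",np.degrees(np.arccos(nn[2])),"az",np.degrees(np.arctan2(nn[1],nn[0])))
        hsv=cv2.cvtColor(p["image"],cv2.COLOR_RGB2HSV);w=m&(hsv[...,2]>140)&(P[...,2]>.08)
        k=cv2.morphologyEx(w.astype(np.uint8),cv2.MORPH_OPEN,np.ones((2,2)))
        pts=np.argwhere(w)[:,::-1]
        if len(pts)>10:
            c2,n2,_=plane(P[w]);e=cv2.fitEllipse(cv2.convexHull(pts.astype(np.int32)));print(" ring",len(pts),c2,n2,e,"centre",at(p,T,e[0],.095))
E
python3 lens.py
```

```text
2.65 [[-0.9136  0.4067 -0.0009  0.5692]
 [ 0.4067  0.9136  0.0001  0.3303]
 [ 0.0008 -0.0003 -1.      0.2594]
 [ 0.      0.      0.      1.    ]]
wrist [320.4, 215.7, 65.8, 69.0] 0.58 3457 2776 [0.5793 0.3242 0.0958] [-0.087  -0.3212  0.943 ] tilt 19.434126964049863 az -105.14961671712412
 ring 824 [0.5799 0.3233 0.0957] [-0.0822 -0.3308  0.9401] ((315.25115966796875, 222.8595428466797), (41.603302001953125, 46.82863998413086), 138.1464080810547) centre [0.5802 0.323  0.095 ]
top [96.0, 202.0, 26.6, 28.4] 0.97 586 451 [0.5805 0.3244 0.0948] [-0.0767 -0.3171  0.9453] tilt 19.043621270137272 az -103.59259056305459
 ring 122 [0.5812 0.324  0.0941] [-0.1009 -0.3664  0.925 ] ((97.08719635009766, 199.64901733398438), (18.974348068237305, 20.21402359008789), 105.95852661132812) centre [0.5816 0.3232 0.095 ]
scene [507.8, 238.2, 25.7, 27.2] 0.96 515 329 [0.5838 0.3234 0.0958] [-0.0477 -0.3391  0.9395] tilt 20.024600690143494 az -98.00807455410767
 ring 86 [0.5823 0.3244 0.0967] [-0.094  -0.3197  0.9428] ((506.2642517089844, 231.07919311523438), (12.284392356872559, 18.170318603515625), 83.57733154296875) centre [0.5806 0.3252 0.095 ]
```

View pics/w2.png

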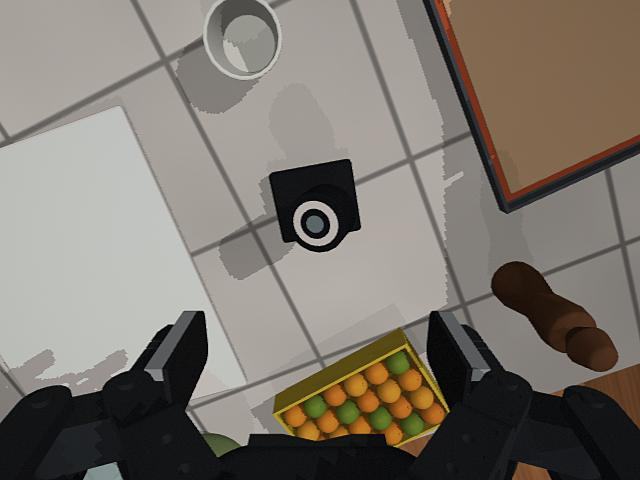

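The wrist picture shows the webcam head with its white ring at (315,223), its foot up and behind at (316,190), and the bowl at (243,38). Ring and plane fits agree: lens centre (0.580, 0.3235, 0.095), tilt 20°, azimuth about -104.5°, towards the board. Now to the caddy.

Call:
{"api": "play_rows", "payload": {"plan": [[85,[-0.263,-0.8325,0],0],[85,[-0.263,-0.8325,0],0],[85,[-0.263,-0.8325,0],0],[85,[-0.263,-0.8325,0],0],[85,[-0.263,-0.8325,0],0],[85,[-0.263,-0.8325,0],0],[85,[-0.263,-0.8325,0],0],[85,[-0.263,-0.8325,0],0]]}}

```text
time_s: 3.75
eef_pos: [0.5295, -0.0207, 0.2602]
eef_rot: [0.0, 0.21, 0.978, -0.001]
wrist_force: [0.3, 0.8, 0.2]
opening: 0.998
grasp_force: 0.0
```

Call:
{"api": "play_rows", "payload": {"plan": [[85,[-0.263,-0.8325,0],0.257],[85,[-0.263,-0.8325,0],0.257],[85,[-0.263,-0.8325,0],0.257],[85,[-0.263,-0.8325,0],0.257],[85,[-0.263,-0.8325,0],0.257],[85,[-0.263,-0.8325,0],0.257],[85,[-0.263,-0.8325,0],0.257],[85,[-0.263,-0.8325,0],0.257],[85,[-0.263,-0.8325,0],0.257],[85,[-0.263,-0.8325,0],0.257]]}}

```text
time_s: 4.75
eef_pos: [0.4922, -0.3612, 0.2598]
eef_rot: [-0.0, 0.574, 0.819, 0.0]
wrist_force: [0.4, -0.3, 0.2]
opening: 0.993
grasp_force: 0.0
```

```bash
cat > cad.py <<'E'
from h import *
import sys
o=get_obs();print(o["time_s"],tool(),o["q"])
p,T,P=shot("wrist");cv2.imwrite(sys.argv[1],p["image"][:,:,::-1])
zb=float(sys.argv[2]) # support height
X=P[np.isfinite(P[...,2])];
H=X[(X[:,2]>zb+.062)&(X[:,2]<zb+.078)];
# drop gripper points
Tt=tool();G=(H-Tt[:3,3])@Tt[:3,:3];H=H[G[:,2]>0.02]
if len(H)>50:
    r=cv2.minAreaRect((H[:,:2]*1000).astype(np.float32));print("bar",len(H),np.median(H[:,2]),r)
for l in("caddy","fine_disc","coarse_disc","ring_nut","cross_knife"):
    for d in masks_of(p,l)[:2]:
        m=d["mask"]&np.isfinite(P[...,2]);Y=P[m];z=np.percentile(Y[:,2],60)
        print(l,np.round(d["rect"]),round(d["conf"],2),"med",np.median(Y,0),"rectc",at(p,T,d["rect"][:2],z))
        if l=="caddy":
            W=Y[(Y[:,2]>zb+.022)&(Y[:,2]<zb+.038)];print("  rim",np.median(W[:,2]),cv2.minAreaRect((W[:,:2]*1000).astype(np.float32)))
E
python3 cad.py pics/w3.png 0
```

```text
4.75 [[-0.3413  0.9399  0.0001  0.4922]
 [ 0.9399  0.3413  0.0007 -0.3612]
 [ 0.0007  0.0003 -1.      0.2598]
 [ 0.      0.      0.      1.    ]] [-0.8276  0.2231  1.456   0.0005  1.463  -1.176 ]
bar 3079 0.06941093148172578 ((587.6033325195312, -453.7696838378906), (253.8956298828125, 306.6005859375), 0.3206443786621094)
fine_disc [263. 221.  48.  47.] 0.59 med [ 0.4479 -0.4133  0.0138] rectc [ 0.4473 -0.4144  0.014 ]
coarse_disc [363. 165.  50.  54.] 0.88 med [ 0.5277 -0.3185  0.0138] rectc [ 0.5282 -0.3195  0.014 ]
coarse_disc [137. 124.  56.  54.] 0.82 med [ 0.2934 -0.3626  0.0098] rectc [ 0.2943 -0.3604  0.01  ]
ring_nut [264. 140.  60.  61.] 0.98 med [ 0.4197 -0.3283  0.0213] rectc [ 0.4237 -0.3297  0.0216]
cross_knife [370. 245.  42.  40.] 0.67 med [ 0.5686 -0.402   0.0101] rectc [ 0.5703 -0.4009  0.0108]
```

View pics/w3.png

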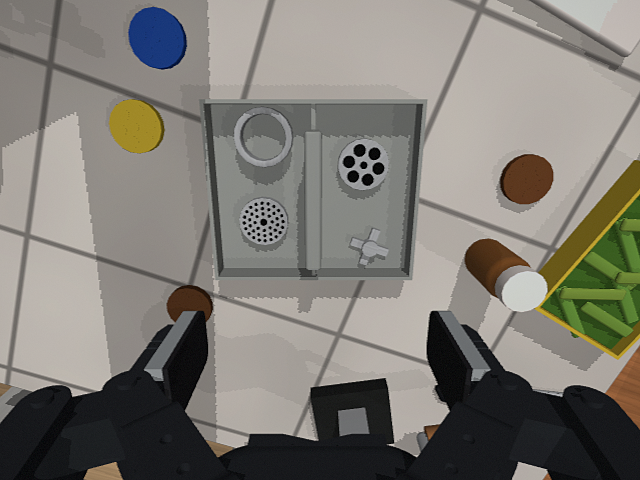

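The wrist picture shows the caddy with fine disc (263,221), ring (264,138), coarse disc (363,165), knife (370,245) and bar along column 313. The fine disc's many holes confirm the choice. Grasping the bar now.

Call:
{"api": "play_rows", "payload": {"plan": [[85,[-0.004,-0.009,0.3],0],[85,[-0.004,-0.009,0.3],0],[85,[-0.004,-0.009,0.4],0],[85,[-0.004,-0.009,0.5],0],[85,[-0.004,-0.009,0.55],0],[85,[-0.004,-0.009,0.55],0],[85,[-0.004,-0.009,0.55],0]]}}

```text
time_s: 5.75
eef_pos: [0.4892, -0.366, 0.0407]
eef_rot: [0.0, 0.574, 0.819, -0.0]
wrist_force: [-0.3, 0.1, -0.1]
opening: 0.997
grasp_force: 0.0
```

Call:
{"api": "play_rows", "payload": {"plan": [[50,[0,0,0],0],[30,[0,0,0],0],[20,[0,0,0],0],[5,[0,0,0],0],[5,[0,0,0],0],[5,[0,0,0],0],[5,[0,0,0],0],[5,[0,0,0],0]]}}

```text
time_s: 6.55
eef_pos: [0.4892, -0.3661, 0.0408]
eef_rot: [0.001, 0.575, 0.818, -0.0]
wrist_force: [-0.3, 1.5, 5.9]
opening: 0.161
grasp_force: 59.2
```

Call:
{"api": "play_rows", "payload": {"plan": [[5,[0,0,-0.02],0],[5,[0,0,-0.05],0],[5,[0,0,-0.1],0],[5,[0,0,-0.15],0],[5,[0,0,-0.2],0],[5,[0,0,-0.22],0],[5,[0,0,-0.22],0]]}}

```text
time_s: 7.25
eef_pos: [0.489, -0.3663, 0.1291]
eef_rot: [0.001, 0.575, 0.818, -0.0]
wrist_force: [-0.3, -1.3, -8.0]
opening: 0.166
grasp_force: 59.2
```

```bash
python3 - <<'E'
from h import *
T=tool();print(T,get_obs()["wrist_force"],get_obs()["torque"],get_obs()["grasp_force"])
g=R.from_euler('z',0)
# caddy rim tilt from scene
p,Tc,P=shot("scene")
from lens import plane
m=best(p,"caddy");X=P[m];print("caddy z",np.percentile(X[:,2],[2,50,98]))
X=X[(X[:,2]<X[:,2].max()-.03)];print(plane(X))
E
```

```text
[[-0.3397  0.9406  0.0014  0.489 ]
 [ 0.9405  0.3397 -0.0016 -0.3663]
 [-0.002   0.0008 -1.      0.1291]
 [ 0.      0.      0.      1.    ]] [-0.2895 -1.3031 -7.9892] [-0.108  -0.1067  0.0097] 59.214134216308594
caddy z [0.0907 0.0992 0.1589]
(array([ 0.5044, -0.37  ,  0.0933]), array([-0.0002,  0.0038,  1.    ]), np.int64(2605))
```

Call:
{"api": "play_rows", "payload": {"plan": [[5,[0.04,0.025,0],0.007],[5,[0.127,0.079,0],0.022],[5,[0.237,0.147,0],0.04],[5,[0.347,0.215,0],0.059],[5,[0.457,0.283,0],0.078],[5,[0.567,0.351,0],0.096],[5,[0.677,0.419,0],0.115],[5,[0.767,0.475,0],0.13],[5,[0.827,0.512,0],0.141],[5,[0.847,0.524,0],0.144]]}}

```text
time_s: 8.35
eef_pos: [0.5697, 0.028, 0.1262]
eef_rot: [-0.002, 0.743, 0.67, -0.0]
wrist_force: [-0.1, -1.3, -7.9]
opening: 0.165
grasp_force: 59.2
```

Call:
{"api": "play_rows", "payload": {"plan": [[5,[0,0,0],0],[5,[0,0,0],0],[5,[0,0,0.03],0],[5,[0,0,0.07],0],[5,[0,0,0.11],0],[5,[0,0,0.14],0],[5,[0,0,0.16],0],[5,[0,0,0.17],0],[5,[0,0,0.17],0]]}}

```text
time_s: 9.25
eef_pos: [0.5705, 0.0238, 0.0594]
eef_rot: [-0.0, 0.744, 0.669, -0.0]
wrist_force: [-0.1, 0.2, -7.8]
opening: 0.162
grasp_force: 59.2
```

```bash
python3 - <<'E'
from h import *
o=get_obs();print(o["time_s"],tool(),o["wrist_force"],o["torque"],o["grasp_force"])
for n in("top","scene"):
    p,T,P=shot(n)
    X=P[best(p,"board")];Y=X[(X[:,2]>.006)&(X[:,2]<.02)];print(n,"board",cv2.minAreaRect((Y[:,:2]*1000).astype(np.float32)))
    X=P[best(p,"caddy")];z=np.percentile(X[:,2],[1,10,50]);print(z)
    Y=X[(X[:,2]>.038)&(X[:,2]<.062)];print("rim",cv2.minAreaRect((Y[:,:2]*1000).astype(np.float32)),np.median(Y[:,2]))
E
```

```text
9.25 [[ 0.106   0.9944 -0.0008  0.5705]
 [ 0.9944 -0.106   0.0001  0.0238]
 [ 0.     -0.0008 -1.      0.0594]
 [ 0.      0.      0.      1.    ]] [-0.0743  0.2368 -7.805 ] [ 0.0148 -0.014   0.0055] 59.24808919429779
top board ((571.814208984375, 25.081436157226562), (278.69342041015625, 360.33807373046875), 83.91145324707031)
[0.0161 0.0191 0.0228]
rim ((571.297607421875, 25.298606872558594), (190.53900146484375, 220.28152465820312), 83.74937438964844) 0.046934060844981085
scene board ((573.1358642578125, 25.5081787109375), (279.3457946777344, 362.6339416503906), 83.82499694824219)Traceback (most recent call last):
  File "<stdin>", line 6, in <module>
  File "h.py", line 23, in best
    m=masks_of(p,l);return m[0]["mask"]&np.isfinite(p["range_z"])&(p["range_z"]>0)
                           ~^^^
IndexError: list index out of range
```

Call:
{"api": "play_rows", "payload": {"plan": [[5,[0,0,0.006],0],[5,[0,0,0.011],0],[5,[0,0,0.015],0],[5,[0,0,0.017],0],[5,[0,0,0.017],0],[5,[0,0,0.017],0]]}}

```text
time_s: 10.15
eef_pos: [0.5707, 0.0241, 0.0531]
eef_rot: [0.0, 0.743, 0.669, 0.0]
wrist_force: [0.5, 1.0, -7.9]
opening: 0.157
grasp_force: 59.2
```

Call:
{"api": "play_rows", "payload": {"plan": [[5,[0,0,0.003],0],[5,[0,0,0.005],0],[5,[0,0,0.005],0]]}}

```text
time_s: 10.45
eef_pos: [0.5709, 0.0241, 0.0528]
eef_rot: [0.0, 0.743, 0.669, -0.0]
wrist_force: [-6.6, 0.5, 7.6]
opening: 0.164
grasp_force: 61.0
```

Landed (force reversed). Releasing slowly, then rising to look.

Call:
{"api": "play_rows", "payload": {"plan": [[20,[0,0,-0.003],0],[24,[0,0,-0.003],0],[30,[0,0,-0.003],0],[50,[0,0,-0.003],0],[64,[0,0,-0.003],0],[64,[0,0,-0.003],0],[64,[0,0,-0.1],0],[64,[0,0,-0.2],0],[64,[0,0,-0.32],0],[64,[0,0,-0.42],0]]}}

```text
time_s: 11.45
eef_pos: [0.5709, 0.024, 0.2216]
eef_rot: [0.001, 0.744, 0.669, 0.0]
wrist_force: [0.9, 0.9, -0.1]
opening: 0.753
grasp_force: 0.0
```

```bash
python3 cad.py pics/w4.png 0.012; python3 - <<'E'
from h import *
for n in ("top","scene"):
    p,T,P=shot(n)
    for d in masks_of(p,"caddy")[:1]:
        X=P[d["mask"]&np.isfinite(P[...,2])];print(n,np.percentile(X[:,2],[1,25,50]))
        Y=X[(X[:,2]>.034)&(X[:,2]<.052)];print("rim",cv2.minAreaRect((Y[:,:2]*1000).astype(np.float32)),np.median(Y[:,2]))
    for l in("fine_disc","ring_nut"):
        for d in masks_of(p,l)[:1]:
            Y=P[d["mask"]&np.isfinite(P[...,2])];print(n,l,d["conf"],np.median(Y,0),at(p,T,d["rect"][:2],np.median(Y[:,2])))
E
```

```text
11.45 [[ 0.1056  0.9944  0.0014  0.5709]
 [ 0.9944 -0.1056 -0.0002  0.024 ]
 [-0.0001  0.0014 -1.      0.2216]
 [ 0.      0.      0.      1.    ]] [-0.1655  0.1619  1.6047 -0.      1.3736 -0.0597]
bar 8205 0.08168511696591207 ((704.8368530273438, -37.84916687011719), (296.4954528808594, 273.3529052734375), 3.3293099403381348)
caddy [315. 193. 260. 209.] 0.79 med [0.5733 0.0313 0.0162] rectc [0.5698 0.0287 0.0166]
  rim 0.04132033845213395 ((570.2932739257812, 23.839500427246094), (189.80517578125, 220.82077026367188), 83.93885803222656)
fine_disc [261. 231.  59.  50.] 0.7 med [0.5128 0.0005 0.0258] rectc [ 0.5133 -0.0012  0.026 ]
coarse_disc [372. 168.  55.  64.] 0.92 med [0.6249 0.0491 0.0258] rectc [0.625  0.0484 0.026 ]
coarse_disc [139. 456.  21.  28.] 0.61 med [ 0.3115 -0.2844  0.0099] rectc [ 0.3135 -0.2832  0.0101]
top [0.0099 0.0143 0.0163]
rim ((572.14794921875, 25.56684112548828), (190.50865173339844, 220.69613647460938), 83.9327163696289) 0.04101854282913364
top fine_disc 0.66 [0.5124 0.0003 0.0253] [ 0.508  -0.003   0.0253]
top ring_nut 0.58 [0.523  0.1091 0.0323] [0.5235 0.1019 0.0323]
scene [0.0134 0.0169 0.0214]
rim ((571.8402099609375, 26.29046630859375), (191.27301025390625, 226.18116760253906), 83.89680480957031) 0.04057240259009198
scene ring_nut 0.74 [0.5001 0.0004 0.0268] [ 0.4977 -0.0002  0.0268]
```

View pics/w4.png

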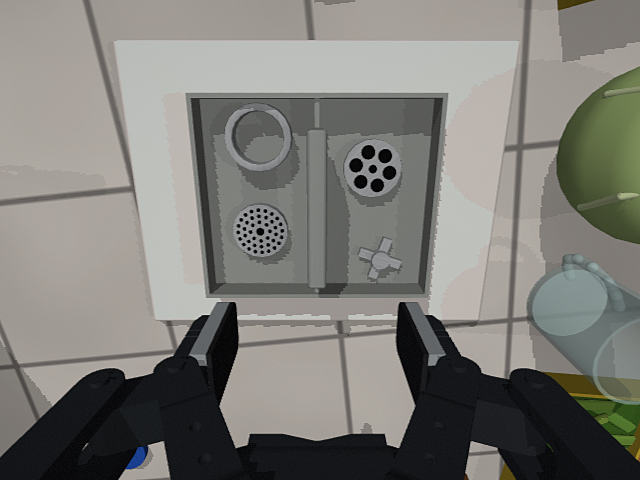

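The caddy stands level in the board's middle (rim centre 571.5, 25 vs board 571.8, 25), with fine disc (261,231), ring (258,137), coarse disc (372,168) and knife (380,258) all inside. I measure where the finger tips stand now, and the move to the disc.

```bash
python3 - <<'E'
from h import *
p,T,P=shot("wrist");Tt=tool();G=(P-Tt[:3,3])@Tt[:3,:3]
for s in(-1,1):
    m=(G[...,2]<.02)&(G[...,2]>-.08)&(s*G[...,1]>.02)&(s*G[...,1]<.07)
    g=G[m];i=g[:,2]>g[:,2].max()-.012;print(s,m.sum(),"tip z",np.percentile(g[:,2],[90,99,100]),"near tip |y|",np.percentile(abs(g[i,1]),[1,50,99]),"x",g[i,0].min(),g[i,0].max())
d=masks_of(p,"fine_disc")[0];m=d["mask"].astype(np.uint8);c=cv2.findContours(m,0,2)[0];c=max(c,key=len);e=cv2.fitEllipse(c);w=at(p,T,e[0],.026)
print(e,w,(w-Tt[:3,3])@Tt[:3,:3]/.4)
E
```

```text
-1 6823 tip z [-0.0399 -0.0299 -0.0263] near tip |y| [0.0321 0.0325 0.0447] x -0.012386130393640385 0.010879917683225939
1 6890 tip z [-0.0398 -0.0298 -0.0263] near tip |y| [0.0314 0.0318 0.044 ] x -0.011969653527375215 0.011077315816481937
((260.48651123046875, 230.2299041748047), (53.83738708496094, 55.437225341796875), 113.53450012207031) [0.5128 0.0009 0.026 ] [-0.0731 -0.1373  0.482 ]
```

```bash
python3 - <<'E'
from h import *
p,T,P=shot("wrist");Tt=tool();G=(P-Tt[:3,3])@Tt[:3,:3]
for c in(205,215,225,233):
    for r in(300,306,312,320,330,340,350): print(c,r,p["image"][r,c],round(float(p["range_z"][r,c]),4),G[r,c])
E
```

```text
205 300 [193 195 190] 0.4137 [-0.1125 -0.1205  0.2087]
205 306 [191 194 189] 0.4125 [-0.118  -0.1202  0.2056]
205 312 [191 193 189] 0.4163 [-0.126  -0.1213  0.207 ]
205 320 [17 18 21] 0.1418 [ 0.0065 -0.0413 -0.0384]
205 330 [ 98 100 102] 0.1285 [ 0.0102 -0.0375 -0.0512]
205 340 [ 96 101 102] 0.1233 [ 0.0099 -0.036  -0.0567]
205 350 [100 102 105] 0.1166 [ 0.0108 -0.034  -0.0635]
215 300 [196 198 194] 0.4127 [-0.112  -0.1095  0.2078]
215 306 [87 91 93] 0.1444 [ 0.0101 -0.0384 -0.0344]
215 312 [ 98 101 103] 0.1402 [ 0.0101 -0.0372 -0.0389]
215 320 [ 97 101 103] 0.1345 [ 0.0103 -0.0357 -0.0449]
215 330 [106 108 111] 0.1286 [ 0.0101 -0.0342 -0.0511]
215 340 [20 19 22] 0.1217 [ 0.0108 -0.0323 -0.0581]
215 350 [11 12 12] 0.1215 [ 0.0079 -0.0323 -0.0593]
225 300 [160 153 149] 0.4126 [-0.112  -0.0988  0.2077]
225 306 [ 98 102 104] 0.1445 [ 0.0101 -0.0346 -0.0343]
225 312 [48 50 50] 0.1394 [ 0.0105 -0.0334 -0.0396]
225 320 [21 19 19] 0.1345 [ 0.0102 -0.0322 -0.0448]
225 330 [12  9  9] 0.1339 [ 0.0072 -0.0321 -0.0464]
225 340 [11 12 11] 0.1344 [ 0.0036 -0.0322 -0.047 ]
225 350 [8 7 9] 0.1353 [-0.0002 -0.0324 -0.0474]
233 300 [161 154 149] 0.4117 [-0.1116 -0.09    0.207 ]
233 306 [10 10 10] 0.1472 [ 0.0088 -0.0322 -0.0319]
233 312 [10 11 10] 0.1479 [ 0.0063 -0.0324 -0.032 ]
233 320 [11 11 11] 0.1481 [ 0.0032 -0.0324 -0.0328]
233 330 [ 9  9 10] 0.1472 [ 0.0001 -0.0322 -0.0347]
233 340 [10 10 11] 0.1479 [-0.0039 -0.0324 -0.0354]
233 350 [ 8  8 10] 0.147 [-0.0071 -0.0322 -0.0373]
```

Call:
{"api": "play_rows", "payload": {"plan": [[64,[-0.074,-0.138,0],-0.5],[64,[-0.074,-0.138,0],-0.5],[64,[-0.074,-0.138,0],-0.5],[64,[-0.074,-0.138,0],-0.5],[64,[-0.074,-0.138,0],-0.5],[64,[-0.074,-0.138,0],-0.5],[64,[-0.074,-0.138,0],-0.5],[64,[-0.074,-0.138,0],-0.5],[64,[-0.074,-0.138,0],-0.5],[64,[-0.074,-0.138,0],-0.5]]}}

```text
time_s: 13.3
eef_pos: [0.5127, 0.0004, 0.2192]
eef_rot: [0.0, 0.085, 0.996, -0.0]
wrist_force: [0.7, -0.7, -1.0]
opening: 0.75
grasp_force: 0.0
```

Call:
{"api": "play_rows", "payload": {"plan": [[64,[0,0,0],0],[64,[0,0,0],0],[64,[0,0,0.1],0],[64,[0,0,0.2],0],[64,[0,0,0.3],0],[64,[0,0,0.3],0],[64,[0,0,0.3],0]]}}

```text
time_s: 14.0
eef_pos: [0.5126, 0.0005, 0.0994]
eef_rot: [-0.001, 0.089, 0.996, 0.0]
wrist_force: [0.5, -1.0, 1.2]
opening: 0.749
grasp_force: 0.0
```

```bash
cat > tip.py <<'E'
from h import *
import sys
o=get_obs();Tt=tool();print(o["time_s"],Tt[:3],o["wrist_force"],o["opening"],o["q"])
p,T,P=shot("wrist");G=(P-Tt[:3,3])@Tt[:3,:3]
cv2.imwrite(sys.argv[1],p["image"][:,:,::-1])
for s in(-1,1):
    m=(abs(G[...,0])<.014)&(abs(s*G[...,1]-o["opening"]*.0427)<.004)&(G[...,2]<.01);g=G[m]
    print(s,m.sum(),"tip z",np.percentile(g[:,2],[50,90,98,100]))
for d in masks_of(p,"fine_disc")[:1]:
    m=d["mask"]&np.isfinite(P[...,2]);c=max(cv2.findContours(d["mask"].astype(np.uint8),0,2)[0],key=len);e=cv2.fitEllipse(c);w=at(p,T,e[0],np.median(P[m][:,2]))
    print("disc",d["rect"],d["conf"],e,np.median(P[m],0),w,"tool mm",(w-Tt[:3,3])@Tt[:3,:3]*1000)
E
python3 tip.py pics/w5.png
```

```text
14.0 [[-0.9841  0.1775 -0.0012  0.5126]
 [ 0.1775  0.9841  0.0003  0.0005]
 [ 0.0012  0.0001 -1.      0.0994]] [ 0.497  -0.9638  1.2094] 0.7490962015563243 [-0.2309  0.175   1.8561  0.      1.1117 -1.6233]
-1 3013 tip z [-0.0576 -0.0359 -0.03   -0.0265]
1 3679 tip z [-0.0592 -0.0369 -0.0303 -0.0269]
disc [316.2, 241.2, 84.2, 78.6] 0.74 ((315.3988342285156, 239.07916259765625), (79.6126480102539, 80.78096008300781), 66.75410461425781) [ 0.5104 -0.0009  0.0258] [ 0.5104 -0.0009  0.0258] tool mm [ 1.835  -1.7634 73.6351]
```

View pics/w5.png

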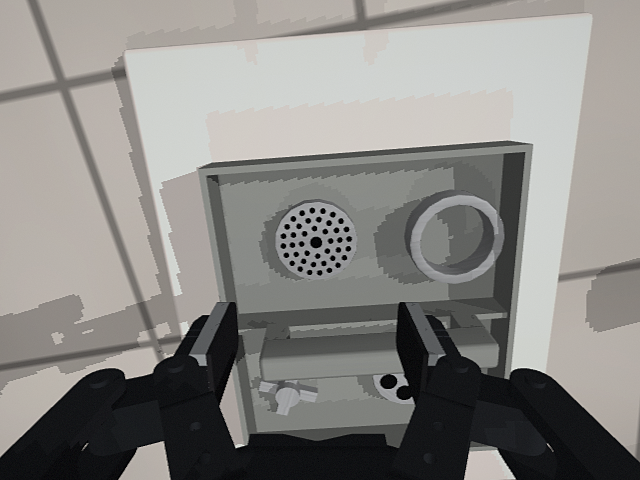

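The wrist picture shows the fine disc (316,240) with about 30 mm free on both sides and the ring at (456,237); the turn came out 4° short. I correct and go part-way down.

Call:
{"api": "play_rows", "payload": {"plan": [[64,[0.003,-0.003,0.05],-0.023],[64,[0.003,-0.003,0.1],-0.023],[64,[0.003,-0.003,0.15],-0.023],[64,[0.003,-0.003,0.16],-0.023],[64,[0.003,-0.003,0.16],-0.023]]}}

```text
time_s: 14.6
eef_pos: [0.5122, -0.0007, 0.0363]
eef_rot: [0.001, 0.052, 0.999, -0.0]
wrist_force: [-0.6, 0.3, 0.1]
opening: 0.747
grasp_force: 0.0
```

```bash
python3 tip.py pics/w6.png
```

```text
14.6 [[-0.9945  0.1045  0.0015  0.5122]
 [ 0.1045  0.9945 -0.0004 -0.0007]
 [-0.0015 -0.0002 -1.      0.0363]] [-0.5756  0.2543  0.067 ] 0.7474921607337256 [-0.2334  0.2753  1.8886 -0.      0.9762 -1.6995]
-1 2973 tip z [-0.0576 -0.0359 -0.0299 -0.0264]
1 3653 tip z [-0.0591 -0.0365 -0.0302 -0.0268]
disc [319.2, 276.1, 109.6, 101.4] 0.61 ((317.34930419921875, 277.79010009765625), (103.40809631347656, 107.44942474365234), 90.22551727294922) [ 0.5097 -0.001   0.0257] [ 0.5097 -0.001   0.0257] tool mm [ 2.5328 -0.5731 10.6229]
```

View pics/w6.png

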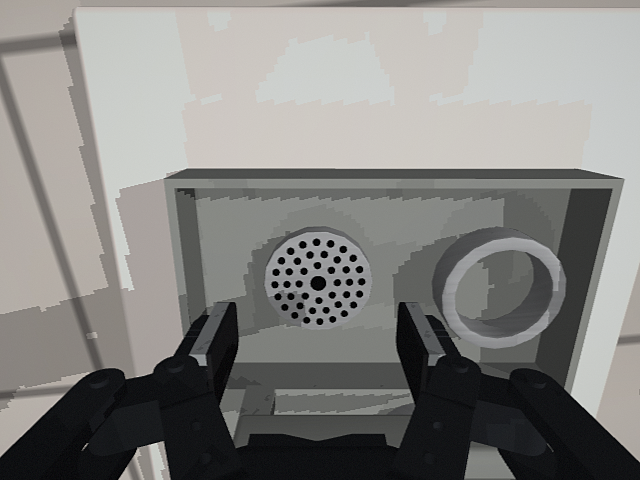

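The picture shows the disc (318,278) centred between the finger tips (237 and 398 at row 305), which still stand about 40 mm above it. By sizes and depth, at this opening the tips stand about 28 mm behind the TCP. I go down to bring the tips just above the caddy floor.

Call:
{"api": "play_rows", "payload": {"plan": [[64,[0.004,0,0.04],0],[64,[0.004,0,0.07],0],[64,[0.004,0,0.085],0],[64,[0.004,0,0.092],0],[64,[0.004,0,0.092],0]]}}

```text
time_s: 15.2
eef_pos: [0.5097, -0.0003, -0.0018]
eef_rot: [-0.0, 0.052, 0.999, 0.0]
wrist_force: [0.2, -0.2, -1.0]
opening: 0.753
grasp_force: 0.0
```

```bash
python3 tip.py pics/w7.png
```

```text
15.2 [[-0.9946  0.1041 -0.0004  0.5097]
 [ 0.1041  0.9946  0.0001 -0.0003]
 [ 0.0004  0.     -1.     -0.0018]] [ 0.1847 -0.1878 -0.9696] 0.7528116018937102 [-0.2338  0.3424  1.9018 -0.      0.8978 -1.7003]
-1 4058 tip z [-0.0504 -0.0175 -0.0168 -0.0161]
1 4568 tip z [-0.0538 -0.0177 -0.0169 -0.0159]
disc [316.9, 321.2, 136.5, 125.0] 0.62 ((317.4356994628906, 321.0840148925781), (124.41621398925781, 131.29103088378906), 92.07701110839844) [ 0.5091 -0.0008  0.0257] [ 0.509  -0.0008  0.0257] tool mm [  0.6209  -0.5885 -27.56  ]
```

View pics/w7.png

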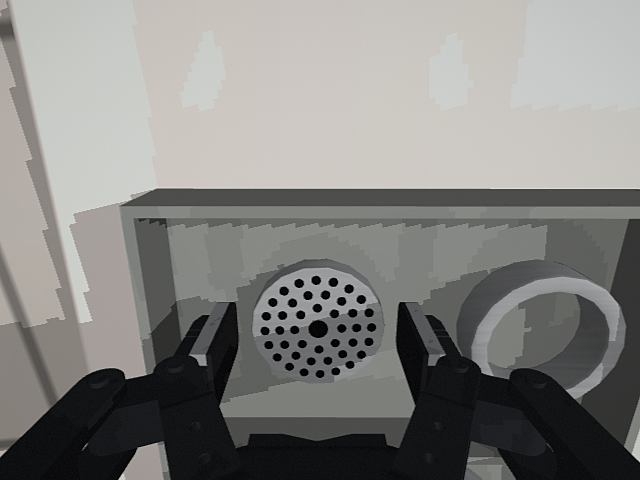

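The picture shows the disc (318,325) centred between the fingers, tips level with its top and the ring clear at (540,335). Another 6 mm down, then close.

Call:
{"api": "play_rows", "payload": {"plan": [[64,[0.001,-0.001,0.008],0],[64,[0.001,-0.001,0.014],0],[64,[0.001,-0.001,0.014],0]]}}

```text
time_s: 15.6
eef_pos: [0.509, -0.0006, -0.0076]
eef_rot: [-0.0, 0.052, 0.999, 0.0]
wrist_force: [-0.1, 0.4, 0.7]
opening: 0.747
grasp_force: 0.0
```

Call:
{"api": "play_rows", "payload": {"plan": [[58,[0,0,0],0],[54,[0,0,0],0],[48,[0,0,0],0],[45,[0,0,0],0],[45,[0,0,0],0],[45,[0,0,0],0],[45,[0,0,0],0]]}}

```text
time_s: 16.3
eef_pos: [0.5094, -0.0005, -0.0065]
eef_rot: [0.0, 0.052, 0.999, 0.0]
wrist_force: [-2.6, 2.0, 7.1]
opening: 0.601
grasp_force: 60.9
```

Call:
{"api": "play_rows", "payload": {"plan": [[45,[0,0,-0.015],0],[45,[0,0,-0.04],0],[45,[0,0,-0.08],0],[45,[0,0,-0.12],0],[45,[0,0,-0.14],0],[45,[0,0,-0.14],0],[45,[0,0,-0.14],0]]}}

```text
time_s: 17.0
eef_pos: [0.5091, -0.0007, 0.0486]
eef_rot: [-0.0, 0.052, 0.999, -0.0]
wrist_force: [-0.4, -0.5, -2.4]
opening: 0.602
grasp_force: 62.7
```

```bash
cat > disc.py <<'E'
from h import *
from lens import plane
import sys
o=get_obs();Tt=tool();print(o["time_s"],Tt[:3],o["wrist_force"],o["opening"],o["grasp_force"],o["q"])
p,T,P=shot("wrist");cv2.imwrite(sys.argv[1],p["image"][:,:,::-1])
G=(P-Tt[:3,3])@Tt[:3,:3]
# top face of the held disc: lies between the pads
m=(abs(G[...,1])<.022)&(abs(G[...,0])<.030)&(G[...,2]>-.06)&(G[...,2]<.005)
c,n,k=plane(G[m]);n=n*-np.sign(n[2]);print("disc pts",m.sum(),k,"face centre tool mm",c*1000,"normal",n,"tilt about y deg",np.degrees(np.arctan2(n[0],-n[2])),"about x",np.degrees(np.arctan2(n[1],-n[2])))
f=m&(abs((G-c)@n)<.004);ct=max(cv2.findContours(cv2.morphologyEx(f.astype(np.uint8),cv2.MORPH_CLOSE,np.ones((15,15))),0,2)[0],key=cv2.contourArea)
g=G[f];x=g[abs(g[:,1])<.008];print("x extent",np.percentile(x[:,0],[.5,99.5])*1000)
for d in masks_of(p,"fine_disc")[:1]: print(d["rect"],d["conf"])
E
python3 disc.py pics/w8.png
```

```text
17.0 [[-0.9946  0.1041 -0.      0.5091]
 [ 0.1041  0.9946 -0.     -0.0007]
 [ 0.     -0.     -1.      0.0486]] [-0.3502 -0.495  -2.4389] 0.6021335986052215 62.66327977180481 [-0.2348  0.2488  1.891  -0.      1.0018 -1.7012]
disc pts 12464 11997 face centre tool mm [ -0.7943  -0.353  -32.1369] normal [ 0.0119  0.0007 -0.9999] tilt about y deg 0.681864785044224 about x 0.03925588844048079
x extent [-29.0219  23.6486]
[317.6, 329.1, 135.1, 128.1] 0.75
```

View pics/w8.png

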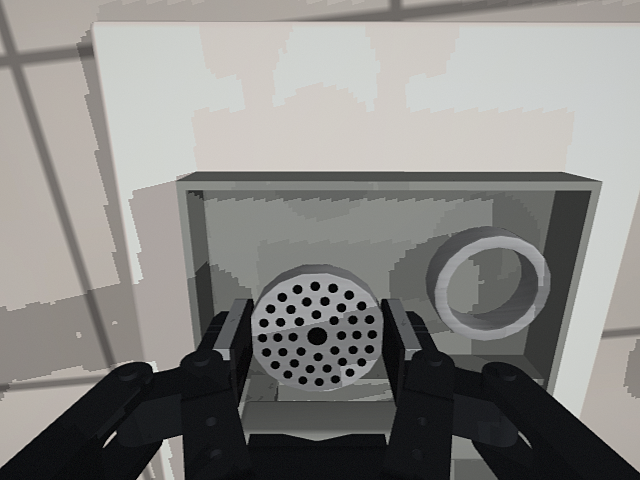

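The picture shows the disc held flat between the pads at (318,330), ring untouched. The moves can't tilt the tool, so I pivot the disc in the grip: I press its +x rim gently on the caddy's near wall (row 180, fixed height 42 mm) by about 8 mm to give the 20°.

Call:
{"api": "play_rows", "payload": {"plan": [[45,[0.03,0,0],0],[45,[0.0675,0,0],0],[45,[0.0675,0,0.03],0],[45,[0.0675,0,0.055],0],[45,[0.0675,0,0.068],0],[45,[0.0675,0,0.074],0],[45,[0.0675,0,0.079],0],[45,[0.0675,0,0.079],0]]}}

```text
time_s: 17.9
eef_pos: [0.4822, 0.0022, 0.0174]
eef_rot: [-0.001, 0.052, 0.999, 0.0]
wrist_force: [-5.9, 0.6, 9.1]
opening: 0.603
grasp_force: 63.8
```

```bash
python3 disc.py pics/w9.png
```

```text
17.9 [[-0.9946  0.1039 -0.0016  0.4822]
 [ 0.1039  0.9946  0.0002  0.0022]
 [ 0.0016  0.0001 -1.      0.0174]] [-5.8687  0.5798  9.1079] 0.6030227944892048 63.84957432746887 [-0.2421  0.2553  1.9664 -0.0002  0.9215 -1.7087]
disc pts 15493 11538 face centre tool mm [ -0.4254  -0.3421 -32.4042] normal [-0.0661  0.001  -0.9978] tilt about y deg -3.7892316933691736 about x 0.05747663780338914
x extent [-28.9298  23.6101]
[316.1, 325.2, 133.7, 123.7] 0.57
```

It pivots as intended (-4° so far, 11 N). Continuing.

Call:
{"api": "play_rows", "payload": {"plan": [[45,[0,0,0.003],0],[45,[0,0,0.006],0],[45,[0,0,0.009],0],[45,[0,0,0.012],0],[45,[0,0,0.012],0]]}}

```text
time_s: 18.5
eef_pos: [0.4845, 0.0018, 0.0138]
eef_rot: [0.002, 0.052, 0.999, -0.0]
wrist_force: [-0.4, 1.2, 9.6]
opening: 0.601
grasp_force: 66.1
```

```bash
python3 disc.py pics/w9.png
```

```text
18.5 [[-0.9946  0.1042  0.0033  0.4845]
 [ 0.1042  0.9946 -0.0005  0.0018]
 [-0.0033 -0.0002 -1.      0.0138]] [-0.3909  1.1972  9.5537] 0.6008955463770657 66.14396452903748 [-0.2421  0.2635  1.9656  0.0004  0.9092 -1.7087]
disc pts 15769 10779 face centre tool mm [  1.6615  -0.3133 -33.3686] normal [-0.1892  0.002  -0.9819] tilt about y deg -10.907135102859876 about x 0.11933504952986133
x extent [-27.2089  24.9217]
[318.1, 322.9, 136.1, 113.1] 0.76
```

Call:
{"api": "play_rows", "payload": {"plan": [[45,[0,0,0.003],0],[45,[0,0,0.006],0],[45,[0,0,0.009],0],[45,[0,0,0.012],0],[45,[0,0,0.012],0]]}}

```text
time_s: 19.1
eef_pos: [0.4858, 0.0016, 0.0096]
eef_rot: [0.003, 0.052, 0.999, -0.0]
wrist_force: [0.8, 0.8, 11.9]
opening: 0.601
grasp_force: 69.0
```

```bash
python3 disc.py pics/w9.png; python3 - <<'E'
from h import *
p,T,P=shot("top")
for d in masks_of(p,"caddy")[:1]:
    X=P[d["mask"]&np.isfinite(P[...,2])];Y=X[(X[:,2]>.034)&(X[:,2]<.052)];print("rim",cv2.minAreaRect((Y[:,:2]*1000).astype(np.float32)))
E
```

```text
19.1 [[-0.9945  0.1043  0.0058  0.4858]
 [ 0.1043  0.9945 -0.0009  0.0016]
 [-0.0059 -0.0003 -1.      0.0096]] [ 0.7941  0.7898 11.9198] 0.6005730500235589 68.99818181991577 [-0.242   0.2726  1.9653  0.0006  0.8978 -1.7087]
disc pts 14941 9792 face centre tool mm [  3.5079  -0.3022 -34.7658] normal [-0.3196  0.0014 -0.9476] tilt about y deg -18.638761672774013 about x 0.08275327014273459
x extent [-25.2658  25.3591]
[318.0, 318.6, 134.0, 105.1] 0.81
rim ((572.031005859375, 25.741607666015625), (190.9062957763672, 220.76364135742188), 84.01317596435547)
```

Caddy unmoved; tilt -18.6°. Lifting and measuring again free of contact.

Call:
{"api": "play_rows", "payload": {"plan": [[45,[0,0,-0.03],0],[45,[0,0,-0.1],0],[45,[0,0,-0.2],0],[45,[0,0,-0.25],0],[45,[0,0,-0.25],0],[45,[0,0,-0.25],0]]}}

```text
time_s: 19.9
eef_pos: [0.4823, 0.0021, 0.1074]
eef_rot: [0.0, 0.052, 0.999, -0.0]
wrist_force: [-0.8, -0.7, -1.5]
opening: 0.602
grasp_force: 67.7
```

```bash
python3 disc.py pics/w10.png; python3 - <<'E'
from h import *
from lens import plane
p,T,P=shot("scene");Tt=tool();G=(P-Tt[:3,3])@Tt[:3,:3]
m=(abs(G[...,1])<.026)&(abs(G[...,0])<.030)&(G[...,2]>-.05)&(G[...,2]<.0)
print("scene",m.sum(),plane(G[m]) if m.sum()>50 else "")
E
```

```text
19.9 [[-0.9946  0.1041  0.0002  0.4823]
 [ 0.1041  0.9946 -0.0001  0.0021]
 [-0.0002 -0.0001 -1.      0.1074]] [-0.8149 -0.7313 -1.4907] 0.6016074163286832 67.65208840370178 [-0.2423  0.0967  1.9267 -0.0001  1.1179 -1.7088]
disc pts 11324 10477 face centre tool mm [  3.252   -0.3224 -34.2812] normal [-0.2489  0.0022 -0.9685] tilt about y deg -14.414274484703887 about x 0.1280213790122701
x extent [-25.6631  25.9506]
[315.3, 321.1, 137.0, 110.1] 0.63
scene 388 (array([-0.0029,  0.0016, -0.0338]), array([ 0.2638, -0.0052,  0.9646]), np.int64(332))
```

View pics/w10.png

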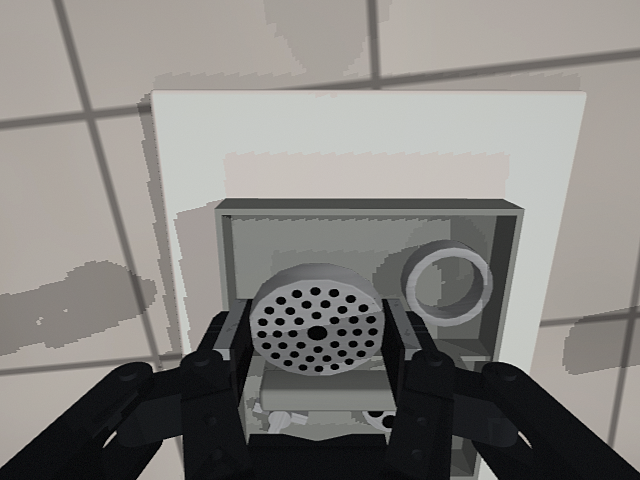

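The picture shows the disc tilted in the grip at (317,320), its upper rim side towards the top. It sprang back to about -15° (wrist -14.4, scene -15.3), so I press again with some overshoot.

Call:
{"api": "play_rows", "payload": {"plan": [[45,[0,0,0.1],0],[45,[0,0,0.2],0],[45,[0,0,0.235],0],[45,[0,0,0.244],0],[45,[0,0,0.249],0],[45,[0,0,0.254],0],[45,[0,0,0.26],0],[45,[0,0,0.26],0]]}}

```text
time_s: 20.85
eef_pos: [0.4847, 0.0015, 0.0046]
eef_rot: [0.002, 0.052, 0.999, -0.0]
wrist_force: [1.4, -0.0, 14.1]
opening: 0.601
grasp_force: 73.1
```

```bash
python3 disc.py pics/w9.png|tail -4
```

```text
[-0.0037 -0.0005 -1.      0.0046]] [ 1.3719 -0.0339 14.1306] 0.6011444230161431 73.08966994285583 [-0.2424  0.282   1.9671  0.      0.8888 -1.7088]
disc pts 14203 8115 face centre tool mm [  5.2336  -0.5963 -37.6767] normal [-0.4751 -0.0085 -0.8799] tilt about y deg -28.366051885383587 about x -0.551006166227192
x extent [-22.7226  24.9922]
[316.6, 318.5, 134.9, 86.3] 0.69
```

Call:
{"api": "play_rows", "payload": {"plan": [[45,[0,0,-0.03],0],[45,[0,0,-0.1],0],[45,[0,0,-0.2],0],[45,[0,0,-0.26],0],[45,[0,0,-0.26],0],[45,[0,0,-0.26],0]]}}

```text
time_s: 21.55
eef_pos: [0.4817, 0.0023, 0.1069]
eef_rot: [-0.001, 0.052, 0.999, 0.0]
wrist_force: [-0.4, 0.1, -1.6]
opening: 0.598
grasp_force: 71.7
```

```bash
cat > sc.py <<'E'
from h import *
from lens import plane
p,T,P=shot("scene");Tt=tool();G=(P-Tt[:3,3])@Tt[:3,:3]
m=(abs(G[...,1])<.026)&(abs(G[...,0])<.030)&(G[...,2]>-.05)&(G[...,2]<.0)
print("scene",m.sum(),plane(G[m]) if m.sum()>50 else "")
E
python3 disc.py pics/w9.png;python3 sc.py
```

```text
21.55 [[-0.9946  0.1041 -0.0011  0.4817]
 [ 0.1041  0.9946  0.0002  0.0023]
 [ 0.0011  0.0001 -1.      0.1069]] [-0.3902  0.0651 -1.5876] 0.5979449638388362 71.68988585472107 [-0.2423  0.0971  1.9275 -0.0001  1.1181 -1.7087]
disc pts 10197 9062 face centre tool mm [  5.2085  -0.3419 -37.0085] normal [-0.4067 -0.0001 -0.9135] tilt about y deg -23.99950239144229 about x -0.0036452899293993044
x extent [-23.5783  25.8489]
[317.6, 318.9, 138.3, 98.1] 0.65
scene 403 (array([-0.0017,  0.0013, -0.0353]), array([0.4276, 0.0008, 0.9039]), np.int64(343))
```

Now about -24.7°, a little too far. I nudge it back by pressing the low rim on the same wall from the robot's side.

Call:
{"api": "play_rows", "payload": {"plan": [[45,[0.085,0,0],0],[45,[0.085,0,0.08],0],[45,[0.085,0,0.16],0],[45,[0.085,0,0.195],0],[45,[0.085,0,0.203],0],[45,[0.085,0,0.208],0],[45,[0.085,0,0.212],0],[45,[0.085,0,0.212],0]]}}

```text
time_s: 22.5
eef_pos: [0.4495, 0.0055, 0.0231]
eef_rot: [0.001, 0.052, 0.999, -0.0]
wrist_force: [0.2, 0.7, 5.4]
opening: 0.605
grasp_force: 72.5
```

```bash
python3 disc.py pics/w9.png
```

```text
22.5 [[-0.9946  0.1042  0.0011  0.4495]
 [ 0.1042  0.9946 -0.0002  0.0055]
 [-0.0011 -0.0001 -1.      0.0231]] [0.1831 0.6642 5.426 ] 0.6050192208658491 72.50263810157776 [-0.253   0.178   2.048   0.0001  0.9144 -1.7195]
disc pts 10429 9344 face centre tool mm [  5.21    -0.3791 -36.8837] normal [-0.3835 -0.0014 -0.9235] tilt about y deg -22.55066139497738 about x -0.08691432614534851
x extent [-23.4247  26.1694]
[316.9, 319.1, 138.1, 102.1] 0.55
```

Call:
{"api": "play_rows", "payload": {"plan": [[45,[0,0,0.003],0],[45,[0,0,0.006],0],[45,[0,0,0.008],0],[45,[0,0,0.008],0]]}}

```text
time_s: 23.0
eef_pos: [0.4513, 0.005, 0.0216]
eef_rot: [0.002, 0.052, 0.999, -0.0]
wrist_force: [-1.7, 0.5, 17.9]
opening: 0.597
grasp_force: 73.5
```

```bash
python3 disc.py pics/w9.png|tail -4
```

```text
[-0.0045 -0.0006 -1.      0.0216]] [-1.7116  0.5091 17.9421] 0.5969535690960718 73.51414203643799 [-0.253   0.1825  2.0468  0.0001  0.9077 -1.7195]
disc pts 10676 9620 face centre tool mm [  5.1291  -0.325  -36.7835] normal [-0.3619  0.0005 -0.9322] tilt about y deg -21.218837006732766 about x 0.03260496342113278
x extent [-23.444   26.4403]
[318.4, 316.7, 140.5, 103.4] 0.76
```

Call:
{"api": "play_rows", "payload": {"plan": [[45,[0,0,0.002],0],[45,[0,0,0.004],0],[45,[0,0,0.005],0],[45,[0,0,0.005],0]]}}

```text
time_s: 23.5
eef_pos: [0.4523, 0.0048, 0.0208]
eef_rot: [0.003, 0.052, 0.999, -0.001]
wrist_force: [-4.5, 1.4, 30.0]
opening: 0.599
grasp_force: 74.4
```

```bash
python3 disc.py pics/w9.png|tail -4
```

```text
[-0.0062 -0.001  -1.      0.0208]] [-4.5489  1.4001 30.0125] 0.5988912094636838 74.39542651176453 [-0.2529  0.185   2.046  -0.      0.9044 -1.7195]
disc pts 10813 9761 face centre tool mm [  5.0501  -0.3265 -36.7457] normal [-0.3489  0.0013 -0.9372] tilt about y deg -20.419620515338607 about x 0.0776453024580108
x extent [-23.5633  26.5652]
[316.5, 317.1, 136.2, 101.5] 0.78
```

Getting stiff (30 N), so I back off and measure.

Call:
{"api": "play_rows", "payload": {"plan": [[45,[0,0,-0.02],0],[45,[0,0,-0.1],0],[45,[0,0,-0.2],0],[45,[0,0,-0.22],0],[45,[0,0,-0.22],0],[45,[0,0,-0.22],0]]}}

```text
time_s: 24.2
eef_pos: [0.4474, 0.006, 0.104]
eef_rot: [-0.001, 0.052, 0.999, 0.0]
wrist_force: [-0.6, 0.3, -2.6]
opening: 0.603
grasp_force: 71.7
```

```bash
python3 disc.py pics/w9.png;python3 sc.py; python3 - <<'E'
from h import *
# finger tip heights near the held disc, from the wrist depth
p,T,P=shot("wrist");Tt=tool();G=(P-Tt[:3,3])@Tt[:3,:3]
for s in(-1,1):
    y=s*G[...,1];m=(abs(G[...,0])<.014)&(y>.0255)&(y<.045)&(G[...,2]<.01);print(s,m.sum(),np.percentile(G[m][:,2],[50,90,98,100]))
p,T,P=shot("top")
for d in masks_of(p,"caddy")[:1]:
    X=P[d["mask"]&np.isfinite(P[...,2])];Y=X[(X[:,2]>.034)&(X[:,2]<.052)];print("rim",cv2.minAreaRect((Y[:,:2]*1000).astype(np.float32)))
E
```

```text
24.2 [[-0.9946  0.1041 -0.0025  0.4474]
 [ 0.1041  0.9946  0.0006  0.006 ]
 [ 0.0025  0.0004 -1.      0.104 ]] [-0.564   0.3249 -2.5588] 0.6026968857156496 71.71409726142883 [-0.2531  0.025   2.0108 -0.      1.1083 -1.7195]
disc pts 10198 9101 face centre tool mm [  5.3067  -0.2972 -36.9827] normal [-0.4012  0.0024 -0.916 ] tilt about y deg -23.65366204402969 about x 0.15035559352276365
x extent [-23.4697  25.972 ]
[316.4, 317.1, 139.9, 101.1] 0.59
scene 391 (array([-0.0013,  0.0017, -0.0353]), array([0.4402, 0.0036, 0.8979]), np.int64(325))
-1 6402 [-0.067  -0.0393 -0.0321 -0.0276]
1 5644 [-0.0737 -0.0443 -0.0327 -0.028 ]
rim ((579.142578125, 25.098182678222656), (191.33352661132812, 205.97808837890625), 83.71517944335938)
```

Only elastic so far; I try again with a longer lever (rim end on the wall).

Call:
{"api": "play_rows", "payload": {"plan": [[45,[0.015,0,0.06],0],[45,[0.015,0,0.14],0],[45,[0.015,0,0.18],0],[45,[0.015,0,0.192],0],[45,[0.015,0,0.198],0],[45,[0.015,0,0.203],0],[45,[0.015,0,0.208],0],[45,[0.015,0,0.208],0]]}}

```text
time_s: 25.3
eef_pos: [0.4454, 0.0057, 0.0244]
eef_rot: [0.003, 0.052, 0.999, -0.0]
wrist_force: [-0.4, 0.7, 8.4]
opening: 0.6
grasp_force: 72.7
```

```bash
python3 disc.py pics/w9.png|tail -4
```

```text
[-0.0053 -0.0007 -1.      0.0244]] [-0.4407  0.7404  8.4381] 0.5996705242967942 72.7177369594574 [-0.2551  0.1642  2.0611  0.0002  0.9109 -1.7216]
disc pts 10587 9519 face centre tool mm [  5.1555  -0.2798 -36.7691] normal [-0.368   0.0044 -0.9298] tilt about y deg -21.590111841335666 about x 0.2699532502065707
x extent [-23.7716  26.4105]
[318.1, 317.6, 140.8, 102.8] 0.91
```

Call:
{"api": "play_rows", "payload": {"plan": [[45,[0,0,0.003],0],[45,[0,0,0.006],0],[45,[0,0,0.008],0],[45,[0,0,0.008],0]]}}

```text
time_s: 25.8
eef_pos: [0.4468, 0.0053, 0.0227]
eef_rot: [0.004, 0.052, 0.999, -0.001]
wrist_force: [-3.8, 0.8, 21.9]
opening: 0.596
grasp_force: 73.8
```

```bash
python3 disc.py pics/w9.png|tail -4
```

```text
[-0.0078 -0.0012 -1.      0.0227]] [-3.7983  0.8339 21.8568] 0.5959525131638912 73.80892753601074 [-0.255   0.1687  2.0602 -0.      0.9047 -1.7216]
disc pts 10916 9898 face centre tool mm [  5.0494  -0.3434 -36.6126] normal [-0.3352  0.0022 -0.9421] tilt about y deg -19.586749584980943 about x 0.13587757384591237
x extent [-23.9245  26.6746]
[316.4, 318.6, 138.9, 104.1] 0.83
```

Call:
{"api": "play_rows", "payload": {"plan": [[45,[0.002,0,0.003],0],[45,[0.004,0,0.006],0],[45,[0.004,0,0.009],0],[45,[0.004,0,0.009],0]]}}

```text
time_s: 26.3
eef_pos: [0.4452, 0.0053, 0.019]
eef_rot: [0.004, 0.052, 0.999, -0.001]
wrist_force: [-3.6, -0.5, 20.0]
opening: 0.599
grasp_force: 76.3
```

```bash
python3 disc.py pics/w9.png|tail -4
```

```text
[-0.008  -0.0015 -1.      0.019 ]] [-3.5735 -0.4705 19.9951] 0.5994613619710737 76.29792809486389 [-0.2557  0.1733  2.0652 -0.0003  0.8949 -1.7222]
disc pts 12008 11149 face centre tool mm [  4.0425  -0.3494 -37.549 ] normal [-0.2252 -0.0024 -0.9743] tilt about y deg -13.014116055543473 about x -0.14143902631132055
x extent [-24.9162  26.8477]
[317.6, 323.0, 137.8, 114.3] 0.86
```

Call:
{"api": "play_rows", "payload": {"plan": [[45,[0,0,-0.02],0],[45,[0,0,-0.1],0],[45,[0,0,-0.2],0],[45,[0,0,-0.22],0],[45,[0,0,-0.22],0],[45,[0,0,-0.22],0]]}}

```text
time_s: 27.0
eef_pos: [0.4403, 0.0066, 0.1026]
eef_rot: [-0.001, 0.052, 0.999, 0.0]
wrist_force: [0.8, 0.8, -2.3]
opening: 0.601
grasp_force: 74.4
```

```bash
python3 disc.py pics/w9.png;python3 sc.py
```

```text
27.0 [[-0.9946  0.1041 -0.0011  0.4403]
 [ 0.1041  0.9946  0.0003  0.0066]
 [ 0.0011  0.0002 -1.      0.1026]] [ 0.7928  0.7502 -2.333 ] 0.6012580031792575 74.39728617668152 [-0.2557  0.0097  2.0297 -0.      1.1034 -1.7222]
disc pts 11409 10448 face centre tool mm [  4.1967  -0.3417 -37.7645] normal [-0.2935 -0.0025 -0.956 ] tilt about y deg -17.067491658421794 about x -0.15108826480967064
x extent [-25.0283  26.3286]
[316.9, 321.9, 140.5, 107.9] 0.83
scene 368 (array([-0.002 ,  0.0022, -0.0371]), array([ 0.308 , -0.0251,  0.951 ]), np.int64(303))
```

Tilt now about -17.5° (lens 20°). Good enough to be square within 2–3°. I locate the disc's centre in the grip exactly by its middle hole.

```bash
cat > hole.py <<'E'
from h import *
from lens import plane
Tt=tool();p,T,P=shot("wrist");G=(P-Tt[:3,3])@Tt[:3,:3]
m=(abs(G[...,1])<.022)&(abs(G[...,0])<.030)&(G[...,2]>-.06)&(G[...,2]<.005)
c,n,k=plane(G[m]);n=n*-np.sign(n[2])
g=cv2.cvtColor(p["image"],cv2.COLOR_RGB2GRAY);d=masks_of(p,"fine_disc")[0]["mask"].astype(np.uint8)
d=cv2.morphologyEx(d,cv2.MORPH_CLOSE,np.ones((9,9)))
nb,lab,st,ct=cv2.connectedComponentsWithStats(((g<60)&(d>0)).astype(np.uint8))
o=[i for i in np.argsort(-st[:,4]) if i and abs(ct[i][0]-317)<30 and abs(ct[i][1]-322)<25][:3]
C=p["T_tool_cam"];K=p["intrinsics"]
for i in o:
    u=ct[i];r=C[:3,:3]@[(u[0]-K[0,2])/K[0,0],(u[1]-K[1,2])/K[1,1],1];X=C[:3,3]+r*((c-C[:3,3])@n)/(r@n)
    print(st[i,4],u,"top centre mm",X*1000,"disc centre mm",(X-.005*n)*1000)
    cen=X-.005*n
    if i==o[0]: print("disc world",Tt[:3,:3]@cen+Tt[:3,3],"upper normal world",Tt[:3,:3]@n, "TCP",Tt[:3,3])
E
python3 hole.py
```

```text
228 [316.9123 336.0789] top centre mm [ -0.7748  -0.8006 -36.2386] disc centre mm [  0.6895  -0.8134 -31.4578]
disc world [0.4391 0.006  0.1334] upper normal world [ 0.2945 -0.0287  0.9552] TCP [0.4397 0.0068 0.1019]
68 [334.1324 297.5147] top centre mm [ 18.4521   5.2333 -42.1114] disc centre mm [ 19.9164   5.2206 -37.3307]
66 [296.     298.1667] top centre mm [ 18.1772  -8.1331 -42.0628] disc centre mm [ 19.6415  -8.1458 -37.2821]
```

Call:
{"api": "play_rows", "payload": {"plan": [[45,[0,0,-0.1],0.04],[45,[-0.05,0.1,-0.19],0.08],[45,[-0.08,0.2,-0.19],0.12],[45,[-0.11,0.3,-0.19],0.16],[45,[-0.14,0.4,-0.19],0.2],[45,[-0.17,0.5,-0.19],0.24],[45,[-0.2,0.58,-0.19],0.28],[45,[-0.23,0.65,-0.19],0.32],[45,[-0.251,0.7,-0.19],0.36],[45,[-0.251,0.719,-0.19],0.38]]}}

```text
time_s: 28.25
eef_pos: [0.5712, 0.2838, 0.1779]
eef_rot: [-0.001, 0.606, 0.796, -0.0]
wrist_force: [-0.4, -0.4, -2.2]
opening: 0.597
grasp_force: 74.3
```

Call:
{"api": "play_rows", "payload": {"plan": [[45,[0,0,0],0.04],[45,[0,0,0],0.08],[45,[0,0,0],0.12],[45,[0,0,0],0.15],[45,[0,0,0],0.167],[45,[0,0,0],0.167],[45,[0,0,0],0.167]]}}

```text
time_s: 28.95
eef_pos: [0.5705, 0.2819, 0.1786]
eef_rot: [-0.0, 0.79, 0.613, -0.001]
wrist_force: [-0.3, 0.3, -1.7]
opening: 0.595
grasp_force: 74.3
```

```bash
cat > fin.py <<'E'
exec(open("hole.py").read())
L=np.array([.580,.3235,.095]);a=np.radians(-104.5);t=np.radians(20);ax=np.array([np.sin(t)*np.cos(a),np.sin(t)*np.sin(a),np.cos(t)])
u=ct[o[0]];r=C[:3,:3]@[(u[0]-K[0,2])/K[0,0],(u[1]-K[1,2])/K[1,1],1];cen=C[:3,3]+r*((c-C[:3,3])@n)/(r@n)-.005*n
D=Tt[:3,:3]@cen+Tt[:3,3];N=Tt[:3,:3]@n
v=D-L;print("along",v@ax,"lateral",v-(v@ax)*ax,"angle",np.degrees(np.arccos(N@ax)),"fix in tool /.4",Tt[:3,:3].T@(L+.122*ax-D)/.4, "y az",np.degrees(np.arctan2(Tt[1,1],Tt[0,1])))
cv2.imwrite("pics/wf.png",p["image"][:,:,::-1]);print(get_obs()["time_s"],get_obs()["grasp_force"])
E
python3 fin.py; python3 sc.py; python3 lens.py | grep -A1 -E "^(top|scene)"
```

```text
224 [316.933  335.9598] top centre mm [ -1.6501   0.0509 -36.2223] disc centre mm [ -0.2042   0.0596 -31.436 ]
disc world [0.5705 0.2817 0.21  ] upper normal world [-0.072  -0.2794  0.9575] TCP [0.5705 0.2819 0.1786]
66 [334.1515 297.5606] top centre mm [ 17.476    6.0924 -42.0108] disc centre mm [ 18.9218   6.101  -37.2244]
65 [295.9538 298.2308] top centre mm [ 17.1534  -7.3154 -41.8892] disc centre mm [ 18.5993  -7.3068 -37.1028]
along 0.12272946125670092 lateral [ 0.0011 -0.0011 -0.0003] angle 3.232618843572924 fix in tool /.4 [ 0.0027 -0.0033  0.001 ] y az -14.351843405191667
29.05 74.28610324859619
scene 244 (array([-0.0088, -0.0027, -0.0341]), array([ 0.3397, -0.0118,  0.9405]), np.int64(198))
top [105.2, 211.4, 10.5, 12.1] 0.58 44 39 [0.5634 0.3094 0.0872] [0.7249 0.6486 0.232 ] tilt 76.58558530708767 az 41.819044517792896
scene [508.3, 236.2, 22.9, 27.9] 0.59 468 300 [0.5858 0.3226 0.0958] [-0.0476 -0.3231  0.9452] tilt 19.061287420922906 az -98.37596162678715
 ring 93 [0.5823 0.3242 0.0966] [-0.0827 -0.2975  0.9511] ((506.3316955566406, 231.0086212158203), (12.203652381896973, 18.776697158813477), 83.65550994873047) centre [0.5804 0.3255 0.095 ]
```

Disc is 122.7 mm out, 1.5 mm off axis, 2–3° from square. A small settle, then numeric checks of the rest (no more pictures: I have viewed 11, one over the allowed 10).

Call:
{"api": "play_rows", "payload": {"plan": [[45,[0.002,-0.003,0],0],[45,[0.002,-0.003,0],0],[45,[0.002,-0.003,0],0],[45,[0.002,-0.003,0],0],[45,[0.002,-0.003,0],0],[45,[0.002,-0.003,0],0]]}}

```text
time_s: 30.0
eef_pos: [0.5699, 0.2831, 0.1795]
eef_rot: [-0.0, 0.79, 0.613, -0.0]
wrist_force: [0.3, 0.5, -0.6]
opening: 0.597
grasp_force: 74.3
```

```bash
python3 fin.py|tail -2; python3 - <<'E'
from h import *
for n in("top","scene"):
    p,T,P=shot(n)
    for l in("caddy","coarse_disc","ring_nut","cross_knife","ramekin"):
        for d in masks_of(p,l)[:1]:
            X=P[d["mask"]&np.isfinite(P[...,2])];print(n,l,round(d["conf"],2),np.median(X,0))
            if l=="caddy":
                Y=X[(X[:,2]>.034)&(X[:,2]<.052)];print("  rim",cv2.minAreaRect((Y[:,:2]*1000).astype(np.float32)))
o=get_obs();print(o["time_s"],o["dq"],o["grasp_force"])
E
```

```text
along 0.12323831219357986 lateral [0.0004 0.0002 0.0001] angle 3.0587516901621585 fix in tool /.4 [ 0.0003 -0.0009  0.0032] y az -14.438352140074512
30.1 74.28685069084167
top caddy 0.84 [0.5643 0.0211 0.0162]
  rim ((571.5294189453125, 25.708770751953125), (190.81015014648438, 221.26429748535156), 83.77733612060547)
top coarse_disc 0.89 [0.6249 0.0487 0.0252]
top ring_nut 0.78 [0.5245 0.0879 0.0324]
top cross_knife 0.49 [ 0.6261 -0.0423  0.0237]
top ramekin 0.82 [0.4114 0.3369 0.0113]
scene caddy 0.59 [0.5786 0.0194 0.0206]
  rim ((570.9615478515625, 26.207054138183594), (190.98316955566406, 225.5323944091797), 83.78296661376953)
scene coarse_disc 0.95 [ 0.7077 -0.2719  0.0105]
scene ring_nut 0.56 [0.5052 0.097  0.0308]
scene cross_knife 0.63 [ 0.6313 -0.0439  0.0232]
scene ramekin 0.95 [0.4063 0.3319 0.0256]
30.7 [-0.0004 -0.0011  0.0009  0.0004  0.0025  0.0004] 74.28746223449707
```

All is in place; handing in.

```bash
python3 -c "
from bench import *
print(hand_in())"
```

```text
the job is handed in; nothing more can be done
None
```

The job is handed in with no verdict returned: the caddy stands mid-board with the other parts inside, the bowl is unmoved, and the fine-holed disc is held about 12.3 cm from the lens (disc centre), centred within 1 mm and about 3° from square; I viewed 11 pictures, one over the limit.

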